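# Seat a mounting plate in the drilling jig and clamp it

### The arm

A 7-joint arm with a two-finger parallel gripper is mounted at the origin on the work surface. World frame = base frame: x ahead of the robot, y to its left, z up, the work surface at z = 0. Lengths are in mm, angles in rad, forces in N, time in s.
With the tool pointing down it reaches from about 425 to 950 mm from the base axis. Payload 4.7 kg.
Tool frame: the origin (TCP) lies on the centre line of the jaws, within the pads' length; the fingertips stand 8 mm ahead of it and the grasp point (between the pads) lies 11 mm behind it (ctrl.tip_reach is the distance from the TCP to the fingertips, in mm); z points along the fingers, y is the direction in which the jaws open and shut (so a half turn about z gives the same grasp; the last joint's range is limited). The gripper opens to 85 mm and grips with 20 to 120 N. Pads are 22 mm wide; open, the fingers measure 114 mm over their backs; the gripper's body (76 mm by 85 mm) begins 54 mm behind the grasp point. The pads swing forward as they close: fully open they stand 13 mm farther back than shut.
Start: joints at [-1.2, 0.469, -0.049, 1.532, 0.024, 1.141, -0.082], TCP at [262.695, 621.803, 239.335] pointing down, gripper open.
Joint ranges: [-2.59, 2.59], [-0.33, 1.99], [-1.39, 1.29], [0.1, 2.45], [-1.04, 4.18], [0.21, 1.99], [-2.66, 2.66]. Speed limits (rad/s): [2.57, 2.57, 3.14, 3.14, 3.14, 3.14, 3.14].

### API

Orientations are given as [roll, pitch, yaw] about the fixed x, y, z axes, in that order (R = Rz(yaw) Ry(pitch) Rx(roll)).
In Python, from bench import ctrl gives the robot as it stands.
- The arm moves only by the tool send_rows, never from a script. Its argument "moves" is a list of rows, each a list of 3 entries, a list of its own where there are three numbers: the shift along the tool's x, y, z in cm, then the turn, a rotation vector about the tool's x, y, z in degrees, then the opening, from -1 (shut) to 1 (fully open). In form: [[[dx, dy, dz], [ax, ay, az], grip], ...]. A call has 1 to 8 rows; each row is the pose to reach, as a shift and turn from the pose commanded when the call began, along the tool's axes at that moment; what a row does not reach only later rows make up. A row lasts 1/8 s, in which the tool goes at most 62.5 mm and 10.7 degrees, less where a joint would pass 70% of its speed; a pose out of reach is approached as far as the arm can. A call with a gripper value outside its range is refused whole. The fingers move at their own pace and stop on an object; "grip_force" is the grip in N (left out, the last holds). Time passes only in rows, so rows that repeat a pose let the fingers close. It gives the time, the measured TCP pose, the force and the opening at its end, in the units of the state.
- ctrl.get_state(): the state, without advancing time (a new reading comes with each control period).
- ctrl.read_camera(name): name is "scene" or "top" or "wrist"; returns a dict with "color" (420x560x3 uint8, red, green, blue), "depth" (420x560 float32, mm along the optical axis (not along the pixel's ray), 0 where there is no reading), "K" (3x3 intrinsics, pixels), "world_from_camera" (4x4, takes a point from camera to world coordinates). Camera axes: x right, y up, looking along -z (the intrinsics and any distortion apply to the point x, -y, -z); pixel columns grow to the right and rows downward; lengths in mm; the calibration is good to about 2 mm. The wrist camera is an equidistant fisheye: a pixel r from the principal point sees the ray r / f radians off the axis. A picture is of the moment at which its call begins.
- ctrl.close_job(): hands the job in, once; it reports no verdict.
The state is a dict: "t": time; "joint_positions": joint angles; "qd": joint speeds; "effort": joint torques, N m; "tool_pos": TCP position; "ee_rot": TCP orientation; "wrist_force": force on the tool from outside, world axes, zero at the start; "wrist_torque": the same for the moment, N m; "finger_gap": finger opening in mm.
Only numpy, scipy, OpenCV 4.12 (cv2) and the standard library are available. Lean on these libraries where they do the work, as an engineer would, in place of code of your own. Each camera call takes 0.05 s, during which the arm holds its last target. There are 200 camera calls.

### The job

Set the aluminium plate up for drilling: with a gentle push (it goes easiest near its free corner) swing it round on the jig's locating pin until its long edge lies flush against the steel fence, keeping it flat on the base and on its pin. Then press the ball-ended cam lever down until the cam bites firmly on the plate, neither slack nor forced so hard that it marks the aluminium, and let go. Leave everything else on the counter where it is.

Things in the scene. Friction and masses are not known exactly. Their poses are not given: they have to be found in the camera images.
- jig: The fixed drilling jig: plywood base 200 (x) x 280 (y) x 18 mm thick. Origin: centre of its underside, on the counter; x points across the base towards the steel fence, z up. It carries a locating pin, the fence, a small drill-guide arm and the clamp.
- pin (a point): The steel locating pin (12 mm across, standing 25 mm above the base's top), centre of its foot on the base's top: x = -20, y = +100 mm in the jig's frame.
- fence (a point): On the fence's face, at its foot on the base's top: x = +44.3, y = 0 mm in the jig's frame. The face looks to the jig's -x, runs along the jig's y from +67 to -68 mm and stands 22 mm above the base's top. The drill-guide arm (24 mm wide, top 40 mm above the base's top) reaches from it at y = -48 mm to x = +18 mm, above the plate's place.
- plate: The aluminium plate on the jig: 80 (x) x 180 (y) x 15 mm, 0.4 to 0.8 kg, loose, flat on the base, its corner hole (13 mm) over the pin. Origin: hole's centre, on the underside; it runs from x = -16 to +64 and y = +16 to -164 mm. It starts 0.3 to 0.55 rad clockwise (from above) of flush; it is flush when its axes are parallel to the jig's, its x = +64 mm edge on the fence.
- plate_corner (a point): The plate's free near corner (away from pin and fence), half-way up its thickness: x = -16, y = -164 mm in the plate's frame. The edge to push is the long one that ends here. A few N near this corner slide the plate on the base; against the fence the push rises sharply, 6 to 12 N seat it, and more than 25 N is ramming.
- clamp: The hold-down cam clamp: a grey sprung head on a post behind the fence, two cheeks (30 mm over both, along y; tops 44 mm above the base's top) overhanging the plate's place; axes parallel to the jig's. Origin: under the lever's pivot, level with the base's top give or take 1.8 mm (its height setting differs each time). Tallest part: a nut 46 mm behind the pivot, 74 mm above the base's top.
- pivot (a point): Pivot axis of the cam lever (parallel to the jig's y), 33.3 mm above the clamp's origin; at x = +22, y = +26 mm in the jig's frame. A round steel cam sits off centre on it, between the cheeks; while the lever is up the plate slides freely beneath it.
- ball (a point): Centre of the black ball, 22 mm across, on the end of the cam lever, 90 mm from the pivot; the lever leans towards the jig's -x side and is pressed over and down, towards -x, from above on this ball.
- cam (a joint): The cam lever's angle (rad): 0 fully up, 1.31 level (height angle = 1.31 minus this), 1.60 end stop, too far here. Starts at 0.2 to 0.5, stays where left. Moved free it takes 2 to 3 N square to the lever at the ball. From somewhere in 0.66 to 1.21 on the cam bites and the push grows: 10 to 12 N felt while moving is a good bite, under 7 slack, above 16 too hard; at a standstill less is felt.
- chuck_key: A steel chuck key, 75 mm long, lying on the jig's base beside the plate's free end; leave it.
- hammer: A hammer, 300 mm, on the counter; leave it.
- screwdriver: A screwdriver, 200 mm, on the counter; leave it.
- padlock: A brass padlock, 70 mm, on the counter; leave it.
- tin: A tin, 74 mm across and 95 mm high, on the counter; leave it.
- hinge: A brass butt hinge, 80 x 78 mm, opened flat on the counter; leave it.
- spare_plate: A second, equal aluminium plate lying flat on the counter beside the jig, not on it; leave it.
Mind the look-alikes: they are no part of the job. What is shaped like the plate but purple or red is not meant.

How it is judged (in metres and radians):
On the way, in this order (a step that is already met when the one before it is completed fails the run):
1. the plate has been swung flush with the fence, on its pin (angle between the x axis of plate and the x axis of jig, either way round below 0.02 rad and z of plate in the frame of jig below 0.021 m), for 0.2 s.
2. the cam bites on the plate (contact force between clamp and plate above 15 N), for 0.3 s.
At the end, for the whole second after the job is handed in: The plate lies flat on the base and on its pin, its edge parallel to the fence within 0.015 rad, at rest, and the cam, let go, still presses on it with more than 15 N (angle between the x axis of plate and the x axis of jig, either way round below 0.015 rad and angle between the z axis of plate and the z axis of jig, either way round below 0.03 rad and z of plate in the frame of jig below 0.021 m and horizontal distance between plate and pin below 0.003 m and contact force between clamp and plate above 15 N and linear speed of plate below 0.01 m/s); the robot touches nothing.
It fails at once if the plate is rammed: pushed with more than 25 N (contact force between the fingers and plate above 25 N).
It fails at once if the clamp is forced: the cam presses on the plate with more than 80 N (contact force between clamp and plate above 80 N).
It fails at once if something else on the counter is moved by more than 15 mm (distance of any of chuck_key, hammer, screwdriver, padlock, tin, hinge, spare_plate from where it was at the start of the episode above 0.015 m).
It also fails if it takes over 64 s, if anything falls off the work surface, if the arm or the gripper's body presses on something with over 40 N, if the wrist force passes 120 N, or if a joint passes its speed limit or range.

## Working session

There is one attempt and no reset: what is moved stays moved. The work goes in short steps, Python scripts to look and compute and a tool call to move; the robot and the scene stay as the last step left them, time stands still between calls to the robot, and variables do not carry over. Pictures are saved under pics/ and viewed, about 8 in all and at most 12, crops included, and the job is handed in when it is done.

Besides the shell and the picture viewer there is one more tool, called after "Emit:" as name(argument=value, ...) on one line, values as JSON. send_rows: Moves the arm, as the interface text tells. Its arguments: {"type":"object","properties":{"moves":{"type":"array","items":{"type":"array"}},"grip_force":{"type":"number"}},"required":["moves"]}

```bash
mkdir -p pics
python3 - <<'E'
from bench import ctrl
import cv2,numpy as np
for n in("top","scene"):
    r=ctrl.read_camera(n); np.savez(f"pics/{n}0.npz",**r)
    cv2.imwrite(f"pics/{n}0.png",cv2.resize(r["color"][:,:,::-1],(800,600),interpolation=cv2.INTER_CUBIC))
    print(n,r["K"].tolist(),np.round(r["world_from_camera"],3).tolist())
s=ctrl.get_state();print(s)
E
```

```text
top [[392.15449233376944, 0.0, 283.2966126106433], [0.0, 392.15449233376944, 209.95077531222483], [0.0, 0.0, 1.0]] [[0.111, 0.969, -0.221, 201.588], [-0.994, 0.107, -0.031, -6.297], [-0.006, 0.223, 0.975, 1178.26], [0.0, 0.0, 0.0, 1.0]]
scene [[413.9348134019808, 0.0, 277.92407787465004], [0.0, 413.9348134019808, 208.03296835827496], [0.0, 0.0, 1.0]] [[0.539, -0.589, 0.601, 1080.794], [0.842, 0.361, -0.402, -416.884], [0.02, 0.723, 0.691, 826.795], [0.0, 0.0, 0.0, 1.0]]
{'t': 0.1, 'joint_positions': array([-1.19988398,  0.46940068, -0.04859765,  1.53354514,  0.02410645,
        1.14098961, -0.08228783]), 'qd': array([ 0.00048225, -0.00043033, -0.00025914, -0.00313   , -0.00081093,
       -0.00045096,  0.00033754]), 'effort': array([-2.90061516e-04, -5.11514390e+01, -4.75710863e-02, -2.38391286e+01,
        1.08092465e-02,  4.37853902e-03, -2.11079316e-05]), 'tool_pos': array([262.53461588, 621.31681427, 238.35186933]), 'ee_rot': array([-3.13983684e+00,  6.40168514e-05,  2.74182600e+00]), 'wrist_force': array([0.63971798, 0.10620399, 0.18942956]), 'wrist_torque': array([ 0.08706768, -0.05313931, -0.04804541]), 'finger_gap': 85.88485526224976}
```

View pics/top0.png

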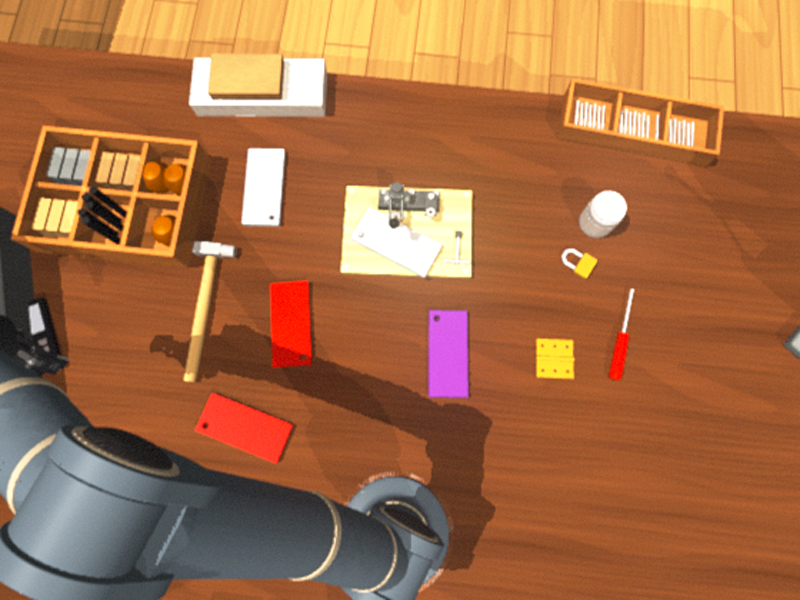

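View pics/scene0.png

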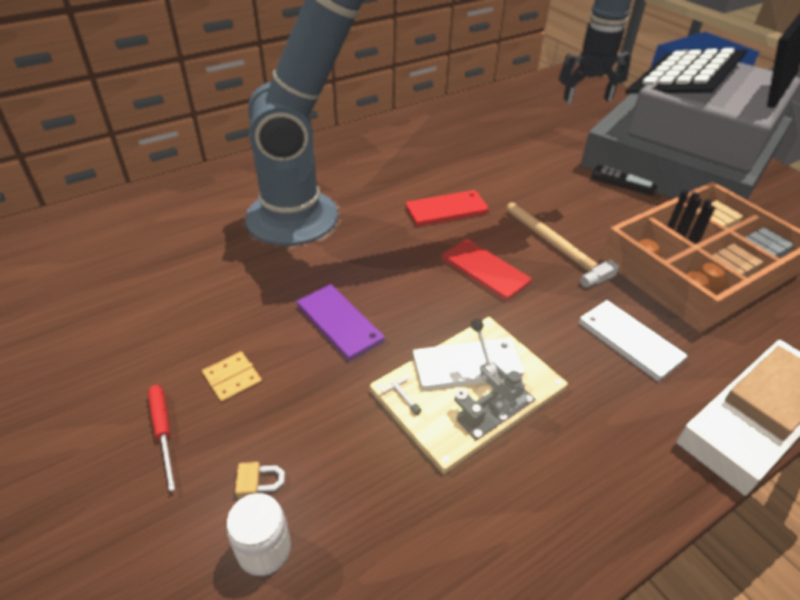

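The top view shows the jig at about (343–472, 186–276), with its fence towards the top of the picture, and the plate rotated on it. The pin is at about (360, 235), the free end near (432, 260), and the ball near (396, 224). The chuck key is at (457, 250). Next I'll enlarge the crops.

Run:
```python
import cv2,numpy as np
r=np.load("pics/top0.npz");c=r["color"][120:205,230:340,::-1]
a=cv2.resize(c,None,fx=7,fy=7,interpolation=cv2.INTER_CUBIC);cv2.imwrite("pics/c1.png",a);print(a.shape)
r=np.load("pics/scene0.npz");c=r["color"][215:335,250:405,::-1]
a=cv2.resize(c,None,fx=5,fy=5,interpolation=cv2.INTER_CUBIC);cv2.imwrite("pics/c2.png",a);print(a.shape)
```

```text
(595, 770, 3)
(600, 775, 3)
```

View pics/c1.png

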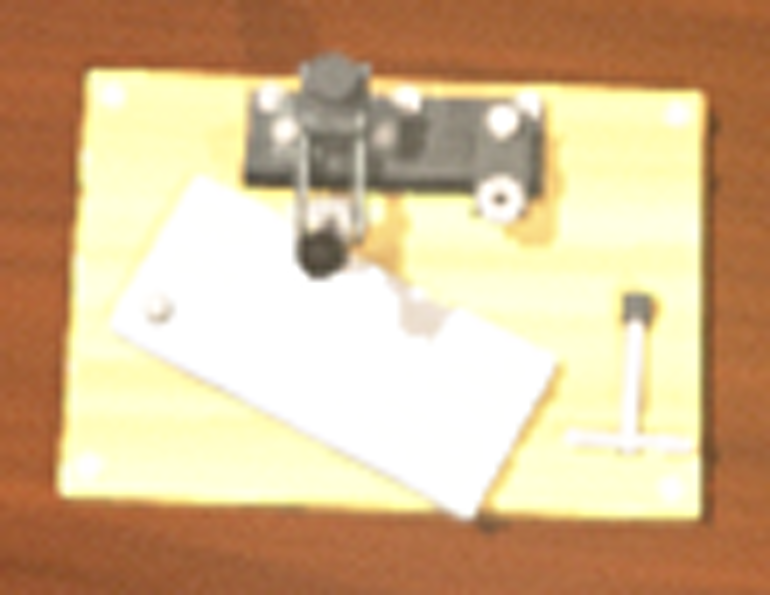

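View pics/c2.png

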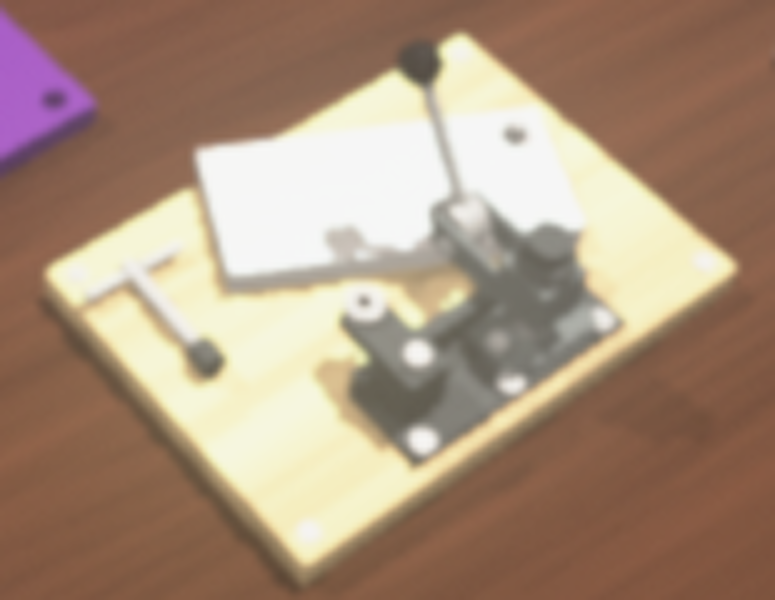

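Crop readings, top view:
- Base corners: (88,70), (706,92), (702,520), (60,497).
- Plate corners: free corner (472,520), right (558,360), top left (200,178), left (112,328). The pin is at (158,308).
- Ball: (321,250).

Scene view:
- Base corners: (465,35), (738,267), (302,568), (45,275).
- Ball: (420,62).

```bash
cat > h.py <<'E'
import numpy as np
from scipy.optimize import least_squares
L={n:np.load(f"pics/{n}0.npz") for n in("top","scene")}
F={"top":(7,230,120),"scene":(5,250,215)}
def px(n,p):
    f,u,v=F[n];return (np.array(p)+.5)/f-.5+[u,v]
def proj(n,P):
    T=np.linalg.inv(L[n]["world_from_camera"]);q=T[:3,:3]@P+T[:3,3];K=L[n]["K"]
    return np.array([K[0,0]*q[0]/-q[2]+K[0,2],K[1,1]*-q[1]/-q[2]+K[1,2]])
def R(a):return np.array([[np.cos(a),-np.sin(a)],[np.sin(a),np.cos(a)]])
def jw(j,p):
    xy=R(j[2])@np.array(p[:2])+j[:2];return np.array([*xy,p[2]])
E
python3 - <<'E'
from h import *
C=[(100,140,18),(100,-140,18),(-100,-140,18),(-100,140,18)]
O={"top":[(88,70),(706,92),(702,520),(60,497)],"scene":[(738,267),(302,568),(45,275),(465,35)]}
for ns in(["top"],["scene"],["top","scene"]):
    f=lambda j:np.concatenate([proj(n,jw(j,c))-px(n,o) for n in ns for c,o in zip(C,O[n])])
    s=least_squares(f,[600,0,0]);print(ns,s.x.round(3),np.abs(s.fun).round(2).tolist())
j=s.x;np.save("jig.npy",j)
PC=[(-16,-164,33),(64,-164,33),(64,16,33),(-16,16,33)];PO=[(472,520),(558,360),(200,178),(112,328)]
for free in(0,1):
    f=lambda a:np.concatenate([proj("top",jw((*(jw(j,(-20,100,0))[:2]+(a[1:] if free else 0)),a[0]),c))-px("top",o) for c,o in zip(PC,PO)])
    s=least_squares(f,[-.4,0,0][:3 if free else 1]);print("plate",s.x,s.x[0]-j[2],np.abs(s.fun).round(1))
# ball
B={"top":(321,250),"scene":(420,62)}
s=least_squares(lambda P:np.concatenate([proj(n,P)-px(n,B[n]) for n in B]),[600,0,80]);print("ball",s.x,np.abs(s.fun))
b=s.x;d=R(-j[2])@(b[:2]-j[:2]);print("ball in jig",d,b[2], "lever vec",d[0]-22,b[2]-18-33.3,"ang",np.arctan2(b[2]-51.3,22-d[0]))
for a in(.2,.35,.5):
    print(a,[ (px("top",B["top"])-proj("top",jw(j,(22-90*np.cos(1.31-a),26,51.3+90*np.sin(1.31-a))))).round(2), (px("scene",B["scene"])-proj("scene",jw(j,(22-90*np.cos(1.31-a),26,51.3+90*np.sin(1.31-a))))).round(2)])
E
```

```text
['top'] [6.2121e+02 4.2015e+01 7.3000e-02] [0.22, 0.36, 0.11, 0.15, 0.31, 0.24, 0.2, 0.21]
['scene'] [6.22861e+02 4.26010e+01 6.90000e-02] [0.3, 0.53, 0.51, 0.22, 0.43, 0.76, 0.49, 0.14]
['top', 'scene'] [6.22227e+02 4.24320e+01 7.10000e-02] [0.22, 0.05, 0.13, 0.05, 0.5, 0.47, 0.03, 0.65, 0.04, 0.27, 0.43, 0.07, 0.62, 0.8, 0.81, 0.29]
plate [-0.39353161] -0.46410363423050166 [0.4 0.6 0.2 0.2 0.  0.3 0.4 0.4]
plate [-0.38784335 -1.26211451 -0.87354538] -0.4584153702716787 [0.  0.4 0.1 0.3 0.1 0.  0.1 0.1]
ball [595.17698936  66.0511827  128.91268362] [0.17025766 0.13448868 0.17520454 0.03399692]
ball in jig [-25.31708432  25.46762541] 128.91268361891522 lever vec -47.317084320455386 77.61268361891523 ang 1.023306629208727
0.2 [array([-0.07,  2.68]), array([-2.61, -0.82])]
0.35 [array([ 0.05, -2.04]), array([1.08, 0.06])]
0.5 [array([ 0.14, -6.55]), array([4.43, 0.16])]
```

Jig is at (622, 42) with yaw 0.071, the plate sits −0.46 rad from flush, and the cam is at about 0.29. Now planning the approach to the push.

```bash
cat >> h.py <<'E'
from scipy.spatial.transform import Rotation as Ro
def mv(p0,rpy0,p1,rpy1):
    A=Ro.from_euler("xyz",rpy0);B=Ro.from_euler("xyz",rpy1)
    return (A.inv().apply(np.array(p1)-p0)/10).round(2).tolist(),np.degrees((A.inv()*B).as_rotvec()).round(1).tolist()
def pushpt(j,ang,y,back,z):  # tool centre behind plate edge at plate angle ang rel jig
    pin=jw(j,(-20,100,0))[:2]; a=ang+j[2]
    q=pin+R(a)@np.array([-16,y])-back*R(a)[:,0]
    return np.array([*q,z])
E
python3 - <<'E'
from h import *
from bench import ctrl
j=np.load("jig.npy");s=ctrl.get_state()
print(ctrl.tip_reach)
t=[np.pi,0,2.742+.471-2*np.pi]
hi=pushpt(j,-.464,-150,40,150);lo=pushpt(j,-.464,-150,40,34)
print(hi,lo)
print(mv(s["tool_pos"],s["ee_rot"],hi,t))
E
```

```text
8.0
[486.00017211  23.70088431 150.        ] [486.00017211  23.70088431  34.        ]
([-43.84, -46.34, 8.92], [-0.1, -0.0, -27.0])
```

Emit:
send_rows(moves=[[[-5, -5, 0], [0, 0, -4], -1], [[-10, -10, 0], [0, 0, -8], -1], [[-15, -15, 0], [0, 0, -12], -1], [[-20, -20, 0], [0, 0, -16], -1], [[-25, -26, 0], [0, 0, -20], -1], [[-30, -32, 0], [0, 0, -23], -1], [[-34, -37, 0], [0, 0, -25], -1], [[-38, -41, 0], [0, 0, -27], -1]])

```text
t: 1.1
tool_pos: [433.7, 150.2, 239.2]
ee_rot: [3.141, 0.0, -3.069]
wrist_force: [1.2, 0.4, 0.4]
finger_gap: -0.1
```

Run:
```python
from h import *
from bench import ctrl
j=np.load("jig.npy");s=ctrl.get_state()
t=[np.pi,0,2.742+.471-2*np.pi]
hi=pushpt(j,-.464,-150,40,150);lo=pushpt(j,-.464,-150,40,34)
print(s["t"],s["tool_pos"],s["ee_rot"],s["wrist_force"],s["finger_gap"],s["joint_positions"].round(2))
print(mv(s["tool_pos"],s["ee_rot"],hi,t))
print(mv(s["tool_pos"],s["ee_rot"],lo,t))
```

```text
1.1 [433.68297967 150.21017711 239.24895939] [ 3.14134615e+00  8.36126047e-05 -3.06880700e+00] [1.20990391 0.43900118 0.41046424] -0.13220665927397038 [-0.52  0.11  0.1   2.03 -0.01  1.    1.23]
([-4.3, -13.0, 8.92], [0.0, 0.0, 0.1])
([-4.3, -13.0, 20.52], [0.0, 0.0, 0.1])
```

Emit:
send_rows(moves=[[[-1.5, -5, 2], [0, 0, 0], -1], [[-3, -9, 4], [0, 0, 0], -1], [[-4.3, -13, 8], [0, 0, 0], -1], [[-4.3, -13, 13], [0, 0, 0], -1], [[-4.3, -13, 18], [0, 0, 0], -1], [[-4.3, -13, 20.5], [0, 0, 0], -1], [[-4.3, -13, 20.5], [0, 0, 0], -1]])

```text
t: 1.98
tool_pos: [484.1, 25.5, 32.5]
ee_rot: [-3.141, -0.005, -3.07]
wrist_force: [0.0, -0.3, 0.4]
finger_gap: -0.1
```

```bash
cat > st.py <<'E'
from h import *
from bench import ctrl
import cv2
def snap(n,f,box=None,k=1):
    r=ctrl.read_camera(n);np.savez(f"pics/{f}.npz",**r);c=r["color"][:,:,::-1]
    if box:c=c[box[1]:box[3],box[0]:box[2]]
    cv2.imwrite(f"pics/{f}.png",cv2.resize(c,None,fx=k,fy=k,interpolation=cv2.INTER_CUBIC))
j=np.load("jig.npy");s=ctrl.get_state()
t=[np.pi,0,2.742+.471-2*np.pi]
print(s["t"],s["tool_pos"],s["ee_rot"],s["wrist_force"],"tool in jig",R(-j[2])@(s["tool_pos"][:2]-j[:2]))
E
python3 - <<'E'
from st import *
snap("top","p1",(230,120,340,205),7)
for a in(-.464,-.4,-.3,-.2,-.1,-.05,0):
    print(a,mv(s["tool_pos"],s["ee_rot"],pushpt(j,a,-150,11,34),t))
E
```

```text
1.975 [484.1332234   25.49647112  32.52299102] [-3.14119985 -0.00495715 -3.07023695] [ 0.04779702 -0.33446921  0.35661285] tool in jig [-138.94409622   -7.15605859]
-0.464 ([-2.77, -1.49, -0.16], [-0.0, -0.3, -0.0])
-0.4 ([-3.56, -2.05, -0.16], [-0.0, -0.3, -0.0])
-0.3 ([-4.88, -2.82, -0.17], [-0.0, -0.3, -0.0])
-0.2 ([-6.26, -3.45, -0.18], [-0.0, -0.3, -0.0])
-0.1 ([-7.71, -3.95, -0.18], [-0.0, -0.3, -0.0])
-0.05 ([-8.44, -4.14, -0.19], [-0.0, -0.3, -0.0])
0 ([-9.19, -4.29, -0.19], [-0.0, -0.3, -0.0])
```

View pics/p1.png

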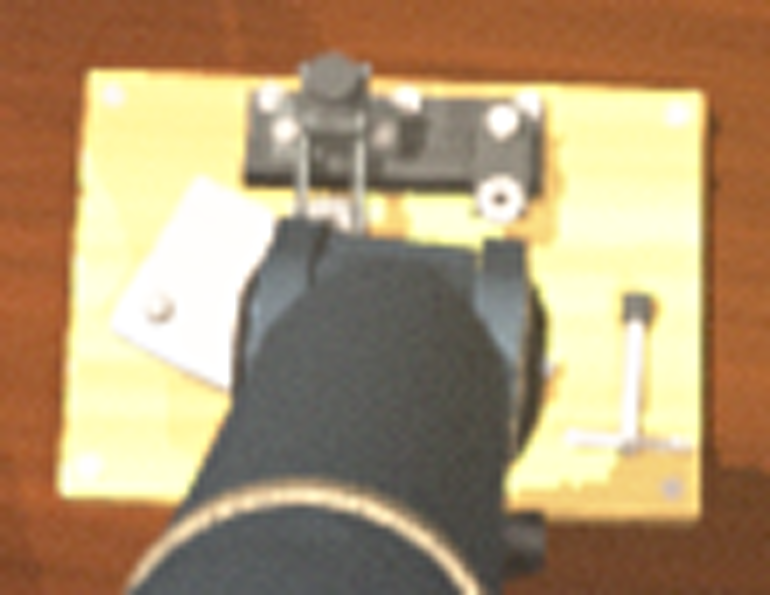

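Emit:
send_rows(moves=[[[-1.4, -0.8, 0], [0, 0, 0], -1], [[-2.4, -1.3, 0], [0, 0, 0], -1], [[-2.8, -1.5, 0], [0, 0, 0], -1], [[-3.2, -1.8, 0], [0, 0, 0], -1], [[-3.6, -2.05, 0], [0, 0, 0], -1], [[-4.0, -2.3, 0], [0, 0, 0], -1], [[-4.5, -2.6, 0], [0, 0, 0], -1], [[-4.9, -2.8, 0], [0, 0, 0], -1]])

```text
t: 3.02
tool_pos: [537.4, 1.2, 34.2]
ee_rot: [3.142, 0.001, -3.07]
wrist_force: [-2.3, 1.9, 0.1]
finger_gap: -0.4
```

Run:
```python
from st import *
for a in(-.3,-.25,-.2,-.15,-.1,-.05,0):
    print(a,mv(s["tool_pos"],s["ee_rot"],pushpt(j,a,-150,11,34),t))
```

```text
3.025 [537.39347457   1.24507818  34.16708485] [ 3.14157353e+00  6.98344008e-04 -3.07006133e+00] [-2.28000044  1.94570426  0.12796319] tool in jig [-87.52646854 -35.10265013]
-0.3 ([0.26, -0.02, 0.02], [0.0, 0.0, 0.0])
-0.25 ([-0.43, -0.36, 0.02], [0.0, 0.0, 0.0])
-0.2 ([-1.13, -0.66, 0.02], [0.0, 0.0, 0.0])
-0.15 ([-1.84, -0.92, 0.02], [0.0, 0.0, 0.0])
-0.1 ([-2.57, -1.15, 0.02], [0.0, 0.0, 0.0])
-0.05 ([-3.31, -1.34, 0.02], [0.0, 0.0, 0.0])
0 ([-4.05, -1.49, 0.02], [0.0, 0.0, 0.0])
```

Contact made, about 3 N, and the plate is sliding.

Emit:
send_rows(moves=[[[-0.4, -0.35, 0], [0, 0, 0], -1], [[-0.8, -0.5, 0], [0, 0, 0], -1], [[-1.15, -0.65, 0], [0, 0, 0], -1], [[-1.5, -0.8, 0], [0, 0, 0], -1], [[-1.85, -0.9, 0], [0, 0, 0], -1], [[-2.2, -1.05, 0], [0, 0, 0], -1], [[-2.6, -1.15, 0], [0, 0, 0], -1]])

```text
t: 3.9
tool_pos: [563.6, -8.4, 34.3]
ee_rot: [3.141, -0.0, -3.07]
wrist_force: [-2.0, 1.2, -0.5]
finger_gap: 0.1
```

Emit:
send_rows(moves=[[[-0.2, -0.05, 0], [0, 0, 0], -1], [[-0.4, -0.1, 0], [0, 0, 0], -1], [[-0.6, -0.15, 0], [0, 0, 0], -1], [[-0.8, -0.2, 0], [0, 0, 0], -1]])

```text
t: 4.4
tool_pos: [571.6, -9.7, 34.3]
ee_rot: [3.141, -0.0, -3.07]
wrist_force: [-2.3, 3.3, -0.5]
finger_gap: 0.1
```

Run:
```python
from st import *
for a in(-.05,-.02,0):
    print(a,mv(s["tool_pos"],s["ee_rot"],pushpt(j,a,-150,11,34),t))
```

```text
4.4 [571.64901455  -9.69548193  34.26890518] [ 3.14147243e+00 -5.09498189e-05 -3.07008702e+00] [-2.32859084  3.34387745 -0.4633157 ] tool in jig [-54.12765321 -48.43145388]
-0.05 ([0.03, -0.0, 0.03], [0.0, -0.0, 0.0])
-0.02 ([-0.41, -0.1, 0.03], [0.0, -0.0, 0.0])
0 ([-0.71, -0.16, 0.03], [0.0, -0.0, 0.0])
```

Emit:
send_rows(moves=[[[-0.1, -0.02, 0], [0, 0, 0], -1], [[-0.2, -0.04, 0], [0, 0, 0], -1], [[-0.3, -0.06, 0], [0, 0, 0], -1]])

```text
t: 4.78
tool_pos: [574.6, -10.1, 34.3]
ee_rot: [3.141, -0.0, -3.07]
wrist_force: [-1.8, 2.7, 1.0]
finger_gap: -0.3
```

Emit:
send_rows(moves=[[[-0.1, -0.02, 0], [0, 0, 0], -1]])

```text
t: 4.9
tool_pos: [575.7, -10.2, 34.3]
ee_rot: [3.141, 0.0, -3.07]
wrist_force: [-2.1, 2.0, -0.9]
finger_gap: -0.4
```

Emit:
send_rows(moves=[[[-0.08, -0.02, 0], [0, 0, 0], -1]])

```text
t: 5.03
tool_pos: [576.5, -10.4, 34.3]
ee_rot: [3.142, 0.0, -3.07]
wrist_force: [-2.9, 2.1, -0.2]
finger_gap: 0.1
```

Emit:
send_rows(moves=[[[-0.06, -0.01, 0], [0, 0, 0], -1]])

```text
t: 5.15
tool_pos: [577.1, -10.5, 34.3]
ee_rot: [3.142, -0.0, -3.07]
wrist_force: [-2.1, 2.1, -0.7]
finger_gap: 0.2
```

Emit:
send_rows(moves=[[[-0.06, -0.01, 0], [0, 0, 0], -1]])

```text
t: 5.28
tool_pos: [577.6, -10.5, 34.3]
ee_rot: [3.141, -0.0, -3.07]
wrist_force: [-1.9, 1.7, -0.4]
finger_gap: -0.2
```

Emit:
send_rows(moves=[[[-0.05, -0.01, 0], [0, 0, 0], -1]])

```text
t: 5.4
tool_pos: [578.2, -10.5, 34.3]
ee_rot: [3.141, -0.0, -3.07]
wrist_force: [-2.2, 2.0, -0.5]
finger_gap: -0.3
```

Emit:
send_rows(moves=[[[-0.05, 0, 0], [0, 0, 0], -1]])

```text
t: 5.52
tool_pos: [578.7, -10.5, 34.3]
ee_rot: [3.142, -0.0, -3.07]
wrist_force: [-2.6, 0.3, -0.2]
finger_gap: -0.3
```

Emit:
send_rows(moves=[[[-0.05, 0, 0], [0, 0, 0], -1]])

```text
t: 5.65
tool_pos: [579.1, -10.6, 34.2]
ee_rot: [-3.142, -0.0, -3.07]
wrist_force: [-2.6, 0.7, 0.1]
finger_gap: -0.0
```

Emit:
send_rows(moves=[[[-0.05, 0, 0], [0, 0, 0], -1]])

```text
t: 5.78
tool_pos: [579.6, -10.6, 34.3]
ee_rot: [-3.142, -0.0, -3.07]
wrist_force: [-3.3, 1.0, 0.3]
finger_gap: -0.3
```

Emit:
send_rows(moves=[[[-0.04, 0, 0], [0, 0, 0], -1]])

```text
t: 5.9
tool_pos: [579.7, -10.6, 34.3]
ee_rot: [3.142, -0.001, -3.07]
wrist_force: [-3.5, 1.2, 0.6]
finger_gap: 0.0
```

Emit:
send_rows(moves=[[[-0.04, 0, 0], [0, 0, 0], -1]])

```text
t: 6.02
tool_pos: [579.7, -10.6, 34.2]
ee_rot: [3.142, -0.002, -3.07]
wrist_force: [-4.9, -0.0, 2.3]
finger_gap: -0.0
```

Emit:
send_rows(moves=[[[-0.04, 0, 0], [0, 0, 0], -1]])

```text
t: 6.15
tool_pos: [579.7, -10.6, 34.2]
ee_rot: [3.141, -0.003, -3.07]
wrist_force: [-6.7, 1.0, 3.8]
finger_gap: 0.1
```

```bash
python3 -c "
from st import *
snap('scene','p2',(250,215,405,335),5)"
```

```text
6.15 [579.70497823 -10.60826382  34.20842369] [ 3.14142707e+00 -2.58379239e-03 -3.07035472e+00] [-6.66137452  0.99295758  3.7997326 ] tool in jig [-46.15610562 -49.91001756]
```

View pics/p2.png

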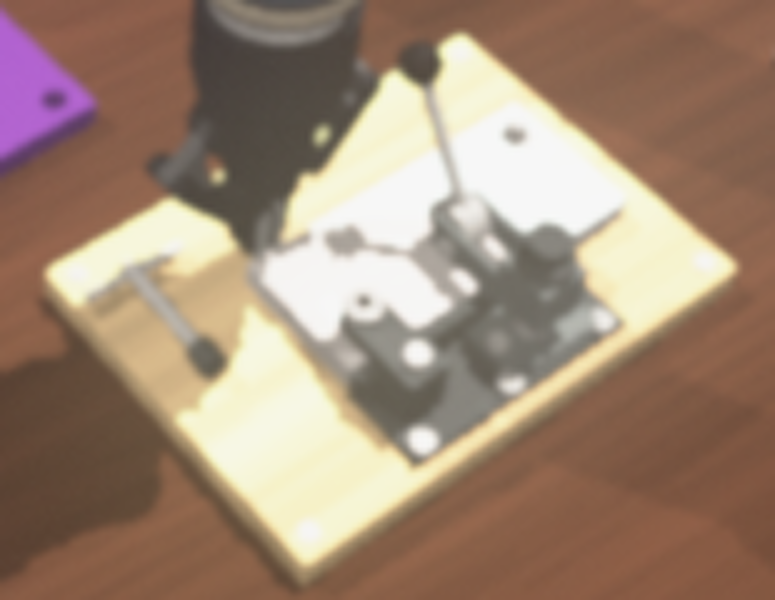

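The plate now lies along the fence: its edge runs under the drill guide at (365,300), parallel to the black fence. The force is rising with the tool stationary. One more nudge, a hold, and then I retreat.

Emit:
send_rows(moves=[[[-0.04, 0, 0], [0, 0, 0], -1], [[-0.06, 0, 0], [0, 0, 0], -1], [[-0.06, 0, 0], [0, 0, 0], -1], [[-0.06, 0, 0], [0, 0, 0], -1]])

```text
t: 6.7
tool_pos: [579.7, -10.6, 34.2]
ee_rot: [3.141, -0.004, -3.07]
wrist_force: [-7.7, 1.1, 4.8]
finger_gap: -0.5
```

```bash
python3 -c "
from st import *
b=lambda a,up:jw(j,(22-90*np.cos(1.31-a),26,51.3+90*np.sin(1.31-a)+11+8+up))
p=s['tool_pos']
print(mv(p,s['ee_rot'],p+np.array([-40,3,0]),t))
print(mv(p,s['ee_rot'],np.array([p[0]-40,p[1],190]),t), b(.29,0),mv(p,s['ee_rot'],b(.29,25),t))
"
```

```text
6.7 [579.73295449 -10.58852287  34.2144578 ] [ 3.14128289 -0.00369505 -3.07045402] [-7.68489756  1.05709846  4.81173975] tool in jig [-46.126807   -49.89229845]
([3.97, 0.58, 0.01], [0.0, -0.2, -0.0])
([4.05, 0.29, -15.56], [0.0, -0.2, -0.0]) [595.35306544  66.59733248 146.98972198] ([-2.06, 7.59, -13.78], [0.0, -0.2, -0.0])
```

Emit:
send_rows(moves=[[[0.1, 0, 0], [0, 0, 0], -1], [[0.6, 0, 0], [0, 0, 0], -1], [[2.5, 0.3, 0], [0, 0, 0], -1], [[5, 0.4, 0], [0, 0, 0], -1], [[5, 0.4, -5], [0, 0, 0], -1], [[5, 0.4, -11], [0, 0, 0], -1], [[5, 0.4, -16.5], [0, 0, 0], -1], [[3, 3, -16.5], [0, 0, 0], -1]])

```text
t: 7.7
tool_pos: [553.4, 14.8, 205.4]
ee_rot: [-3.141, 0.014, -3.076]
wrist_force: [0.2, 0.0, -0.6]
finger_gap: 0.2
```

```bash
python3 -c "
from st import *
b=lambda a,up:jw(j,(22-90*np.cos(1.31-a),26,51.3+90*np.sin(1.31-a)+11+8+up))
p=s['tool_pos']
print(mv(p,s['ee_rot'],b(.29,25),t))
"
```

```text
7.7 [553.40014296  14.81708996 205.41400184] [-3.1410612   0.01421188 -3.07575029] [ 0.20831065  0.03663517 -0.58600206] tool in jig [-70.60263402 -22.69310696]
([-4.48, 4.89, 3.4], [-0.0, 0.8, -0.3])
```

Emit:
send_rows(moves=[[[-2, 2.5, 1.5], [0, 0.4, 0], -1], [[-4.5, 4.9, 2.4], [0, 0.8, -0.3], -1], [[-4.5, 4.9, 3.4], [0, 0.8, -0.3], -1], [[-4.5, 4.9, 3.4], [0, 0.8, -0.3], -1], [[-4.5, 4.9, 3.4], [0, 0.8, -0.3], -1]])

```text
t: 8.32
tool_pos: [590.8, 68.2, 165.8]
ee_rot: [-3.141, -0.013, -3.067]
wrist_force: [0.8, -0.4, -0.4]
finger_gap: -0.2
```

```bash
python3 -c "
from st import *
b=lambda a,up:jw(j,(22-90*np.cos(1.31-a),26,51.3+90*np.sin(1.31-a)+11+8+up))
p=s['tool_pos']
for up,a in((10,.29),(0,.29),(0,.4),(0,.5),(0,.6)): print(up,a,mv(p,s['ee_rot'],b(a,up),t))
snap('scene','p3',(250,185,405,305),5)
"
```

```text
8.325 [590.83390789  68.16212292 165.76934307] [-3.14118914 -0.01289401 -3.06683154] [ 0.75894294 -0.43387931 -0.39984613] tool in jig [-29.50050541  27.87955683]
10 0.29 ([-0.45, -0.19, 0.87], [-0.0, -0.7, 0.2])
0 0.29 ([-0.46, -0.19, 1.87], [-0.0, -0.7, 0.2])
0 0.4 ([0.34, -0.19, 2.45], [-0.0, -0.7, 0.2])
0 0.5 ([1.02, -0.18, 3.04], [-0.0, -0.7, 0.2])
0 0.6 ([1.63, -0.18, 3.7], [-0.0, -0.7, 0.2])
```

View pics/p3.png

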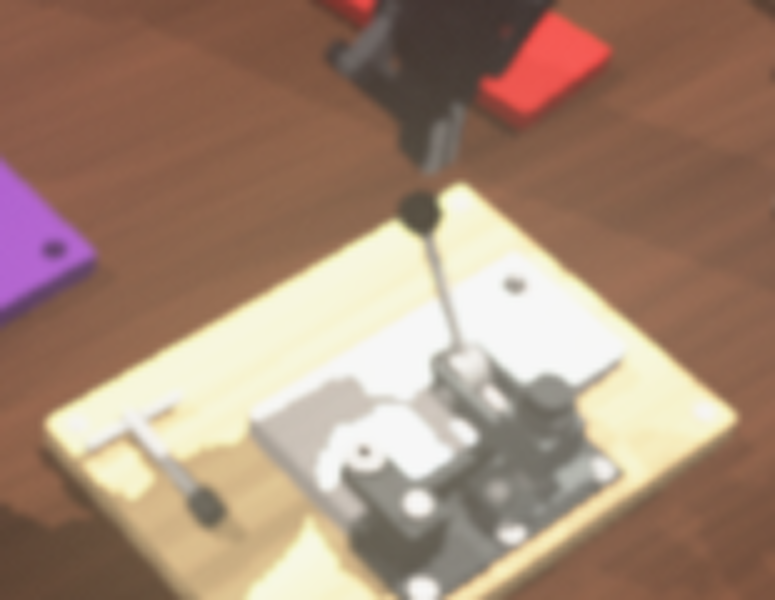

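The plate lies flush and the lever is untouched. The fingertips at (430,165) are right above the ball at (420,212). Going down onto it.

Emit:
send_rows(moves=[[[-0.4, -0.2, 0.5], [0, 0, 0], -1], [[-0.4, -0.2, 0.8], [0, 0, 0], -1], [[-0.4, -0.2, 0.8], [0, 0, 0], -1]])

```text
t: 8.75
tool_pos: [594.6, 67.7, 156.9]
ee_rot: [3.142, -0.015, -3.065]
wrist_force: [-0.6, -0.2, 0.9]
finger_gap: 0.2
```

```bash
python3 -c "
from st import *
b=lambda a,up:jw(j,(22-90*np.cos(1.31-a),26,51.3+90*np.sin(1.31-a)+11+8+up))
p=s['tool_pos']
for up,a in((0,.29),(0,.4),(0,.5),(0,.6)): print(up,a,mv(p,s['ee_rot'],b(a,up),t))
"
```

```text
8.75 [594.55668354  67.67490901 156.87614961] [ 3.1415541  -0.01465649 -3.0650812 ] [-0.63431812 -0.17948029  0.86497707] tool in jig [-25.82135153  27.13104989]
0 0.29 ([-0.09, -0.11, 0.99], [0.0, -0.8, 0.3])
0 0.4 ([0.72, -0.11, 1.56], [0.0, -0.8, 0.3])
0 0.5 ([1.39, -0.1, 2.16], [0.0, -0.8, 0.3])
0 0.6 ([2.0, -0.1, 2.82], [0.0, -0.8, 0.3])
```

Emit:
send_rows(moves=[[[-0.1, -0.1, 0.5], [0, -0.8, 0.3], -1], [[-0.1, -0.1, 0.9], [0, -0.8, 0.3], -1], [[0.0, -0.1, 1.05], [0, -0.8, 0.3], -1], [[0.3, -0.1, 1.3], [0, -0.8, 0.3], -1], [[0.7, -0.1, 1.6], [0, -0.8, 0.3], -1]])

```text
t: 9.38
tool_pos: [588.3, 66.4, 142.1]
ee_rot: [3.141, 0.002, -3.07]
wrist_force: [-0.3, -0.2, 4.6]
finger_gap: 0.1
```

```bash
python3 -c "
from st import *
b=lambda a,up:jw(j,(22-90*np.cos(1.31-a),26,51.3+90*np.sin(1.31-a)+11+8+up))
p=s['tool_pos']
for up,a in((0,.4),(0,.5),(0,.6),(0,.7),(0,.8)): print(up,a,mv(p,s['ee_rot'],b(a,up),t))
"
```

```text
9.375 [588.33507373  66.39441652 142.11236091] [ 3.14125678e+00  2.09943248e-03 -3.07021355e+00] [-0.29182106 -0.24828753  4.59722682] tool in jig [-32.11776665  26.29245199]
0 0.4 ([0.11, -0.03, 0.08], [0.0, 0.1, -0.0])
0 0.5 ([0.8, -0.03, 0.66], [0.0, 0.1, -0.0])
0 0.6 ([1.42, -0.03, 1.31], [0.0, 0.1, -0.0])
0 0.7 ([1.97, -0.03, 2.02], [0.0, 0.1, -0.0])
0 0.8 ([2.45, -0.03, 2.78], [0.0, 0.1, -0.0])
```

Emit:
send_rows(moves=[[[0.5, 0, 0.35], [0, 0, 0], -1], [[0.8, 0, 0.65], [0, 0, 0], -1], [[1.1, 0, 1.0], [0, 0, 0], -1], [[1.4, 0, 1.3], [0, 0, 0], -1]])

```text
t: 9.88
tool_pos: [571.5, 65.2, 128.8]
ee_rot: [3.141, -0.004, -3.07]
wrist_force: [-7.0, -0.3, 10.4]
finger_gap: -0.2
```

```bash
cat > c.py <<'E'
from st import *
b=lambda a,up:jw(j,(22-90*np.cos(1.31-a),26,51.3+90*np.sin(1.31-a)+11+8+up))
p=s['tool_pos'];d=R(-j[2])@(p[:2]-j[:2])
h=np.arcsin((p[2]-19-51.3)/90);f=s["wrist_force"]
print("a by height",1.31-h,"by x",1.31-np.arctan2(p[2]-70.3,22-d[0]),"square force",f[2]*np.cos(h)+np.sin(h)*(R(-j[2])@f[:2])[0])
for a in np.arange(.6,1.45,.05):
    if a>1.31-h-.03:print(round(a,2),mv(p,s['ee_rot'],b(a,0),t)[0])
E
python3 c.py
```

```text
9.875 [571.46846953  65.2393723  128.8021851 ] [ 3.14110095 -0.00449228 -3.07008502] [-7.03990832 -0.2780018  10.41230123] tool in jig [-49.02383312  26.32960547]
a by height 0.6023836141467456 by x 0.6209751975499938 square force 3.3349847099472196
0.6 [-0.28, -0.03, -0.02]
0.65 [0.01, -0.03, 0.33]
0.7 [0.27, -0.03, 0.7]
0.75 [0.52, -0.03, 1.07]
0.8 [0.75, -0.03, 1.46]
0.85 [0.95, -0.03, 1.86]
0.9 [1.14, -0.03, 2.27]
0.95 [1.31, -0.03, 2.69]
1.0 [1.45, -0.03, 3.11]
1.05 [1.58, -0.03, 3.54]
1.1 [1.68, -0.03, 3.98]
1.15 [1.76, -0.03, 4.42]
1.2 [1.82, -0.03, 4.87]
1.25 [1.86, -0.03, 5.32]
1.3 [1.87, -0.03, 5.77]
1.35 [1.86, -0.03, 6.22]
1.4 [1.83, -0.03, 6.67]
```

Emit:
send_rows(moves=[[[-0.15, 0, 0.15], [0, 0, 0], -1], [[-0.15, 0, 0.33], [0, 0, 0], -1]])

```text
t: 10.12
tool_pos: [571.7, 65.2, 125.4]
ee_rot: [3.141, -0.008, -3.07]
wrist_force: [-7.4, -1.2, 10.7]
finger_gap: -0.1
```

```bash
python3 c.py
```

```text
10.125 [571.67410712  65.2128406  125.35018684] [ 3.14110165 -0.00767012 -3.07013261] [-7.37228613 -1.16216022 10.7063428 ] tool in jig [-48.82057825  26.28863959]
a by height 0.6518317666877468 by x 0.6492426976694343 square force 3.9216402802424923
0.65 [0.03, -0.03, -0.01]
0.7 [0.29, -0.03, 0.35]
0.75 [0.54, -0.03, 0.73]
0.8 [0.76, -0.03, 1.12]
0.85 [0.97, -0.03, 1.52]
0.9 [1.16, -0.03, 1.93]
0.95 [1.32, -0.03, 2.34]
1.0 [1.47, -0.03, 2.77]
1.05 [1.59, -0.03, 3.2]
1.1 [1.69, -0.03, 3.64]
1.15 [1.77, -0.03, 4.08]
1.2 [1.83, -0.03, 4.53]
1.25 [1.86, -0.03, 4.98]
1.3 [1.88, -0.03, 5.43]
1.35 [1.87, -0.03, 5.88]
1.4 [1.83, -0.03, 6.33]
```

Emit:
send_rows(moves=[[[0.35, 0, 0.05], [0, 0, 0], -1], [[0.5, 0, 0.25], [0, 0, 0], -1]])

```text
t: 10.38
tool_pos: [569.1, 65.0, 122.8]
ee_rot: [3.141, -0.002, -3.07]
wrist_force: [-4.3, -0.4, 6.4]
finger_gap: -0.1
```

```bash
python3 c.py
```

```text
10.375 [569.09482371  65.03320835 122.7743911 ] [ 3.14125911e+00 -1.91176116e-03 -3.07010906e+00] [-4.2727021 -0.3586969  6.4054601] tool in jig [-51.40610787  26.29132867]
a by height 0.6875236928860049 by x 0.6893766505293748 square force 2.70429388052033
0.7 [0.04, -0.03, 0.09]
0.75 [0.28, -0.03, 0.47]
0.8 [0.51, -0.03, 0.85]
0.85 [0.72, -0.03, 1.25]
0.9 [0.91, -0.03, 1.66]
0.95 [1.08, -0.03, 2.08]
1.0 [1.23, -0.03, 2.5]
1.05 [1.35, -0.03, 2.94]
1.1 [1.46, -0.03, 3.37]
1.15 [1.54, -0.03, 3.82]
1.2 [1.6, -0.03, 4.26]
1.25 [1.63, -0.03, 4.71]
1.3 [1.65, -0.03, 5.16]
1.35 [1.64, -0.03, 5.61]
1.4 [1.61, -0.03, 6.06]
```

Good: the force is still the free 2.7 N, so I lead slightly more in x.

Emit:
send_rows(moves=[[[0.3, 0, 0.25], [0, 0, 0], -1], [[0.45, 0, 0.47], [0, 0, 0], -1]])

```text
t: 10.62
tool_pos: [565.0, 64.7, 118.1]
ee_rot: [3.141, -0.001, -3.07]
wrist_force: [-3.5, -0.2, 10.2]
finger_gap: 0.2
```

```bash
python3 c.py | head -6
```

```text
10.625 [565.03046923  64.7247301  118.11649549] [ 3.14131589e+00 -1.17740725e-03 -3.07012799e+00] [-3.54766176 -0.21733956 10.16514096] tool in jig [-55.48209734  26.27020997]
a by height 0.7498722925583892 by x 0.7570803299515096 square force 6.723474631809379
0.75 [-0.12, -0.03, 0.0]
0.8 [0.11, -0.03, 0.39]
0.85 [0.32, -0.03, 0.79]
0.9 [0.5, -0.03, 1.19]
```

Emit:
send_rows(moves=[[[0.15, 0, 0.19], [0, 0, 0], -1], [[0.25, 0, 0.38], [0, 0, 0], -1]])

```text
t: 10.88
tool_pos: [562.7, 64.6, 115.1]
ee_rot: [3.141, -0.001, -3.07]
wrist_force: [-6.2, -1.2, 13.1]
finger_gap: -0.1
```

```bash
python3 c.py | head -6
```

```text
10.875 [562.72744591  64.55526501 115.14940303] [ 3.14108680e+00 -9.87589794e-04 -3.07024986e+00] [-6.1510725  -1.15591024 13.07055257] tool in jig [-57.79133761  26.26356084]
a by height 0.7883323090864551 by x 0.797926904649152 square force 8.233798654742612
0.8 [-0.12, -0.03, 0.09]
0.85 [0.08, -0.03, 0.49]
0.9 [0.27, -0.03, 0.9]
0.95 [0.44, -0.03, 1.31]
```

Emit:
send_rows(moves=[[[0.15, 0, 0.15], [0, 0, 0], -1]])

```text
t: 11.0
tool_pos: [561.7, 64.5, 113.9]
ee_rot: [3.141, 0.0, -3.07]
wrist_force: [-4.1, -0.9, 12.9]
finger_gap: 0.1
```

```bash
python3 c.py | head -4
```

```text
11.0 [561.73282306  64.46780471 113.93511694] [ 3.14102003e+00  2.64341431e-04 -3.07030087e+00] [-4.05741071 -0.89680349 12.92265705] tool in jig [-58.7896518   26.24645254]
a by height 0.8038259186050777 by x 0.8147833177191636 square force 9.30929540526071
0.8 [-0.22, -0.02, -0.03]
0.85 [-0.01, -0.02, 0.37]
```

Emit:
send_rows(moves=[[[0.1, 0, 0.15], [0, 0, 0], -1]])

```text
t: 11.12
tool_pos: [560.9, 64.4, 112.8]
ee_rot: [3.141, 0.001, -3.07]
wrist_force: [-4.6, -0.5, 15.4]
finger_gap: 0.3
```

```bash
python3 c.py | head -4
```

```text
11.125 [560.90290349  64.43790632 112.80211016] [ 3.14091517e+00  6.66755488e-04 -3.07024823e+00] [-4.637145   -0.52270566 15.44474815] tool in jig [-59.6196138   26.27514907]
a by height 0.8181633065396037 by x 0.8299030897399966 square force 11.412208840066091
0.8 [-0.31, -0.03, -0.14]
0.85 [-0.1, -0.03, 0.25]
```

About 11 N while moving, which is a good bite. Releasing upwards.

Emit:
send_rows(moves=[[[0.1, 0, -0.2], [0, 0, 0], -1], [[0.1, 0, -1], [0, 0, 0], -1], [[0.1, 0, -4], [0, 0, 0], -1], [[2, 0, -9], [0, 0, 0], -1], [[7, -1, -13], [0, 0, 0], -1], [[12, 3, -14], [0, 0, 0], -1], [[13, 8, -14], [0, 0, 0], -1], [[13, 14, -14], [0, 0, 0], -1]])

```text
t: 12.12
tool_pos: [420.0, 195.2, 251.8]
ee_rot: [3.141, 0.001, -3.072]
wrist_force: [1.2, 0.8, 0.1]
finger_gap: 0.0
```

Emit:
send_rows(moves=[[[0, 6, 0], [0, 0, 0], -1], [[0, 11, 0], [0, 0, 0], -1], [[0, 15, 0], [0, 0, 0], -1], [[0, 15, 0], [0, 0, 0], -1], [[0, 15, 0], [0, 0, 0], -1]])

```text
t: 12.75
tool_pos: [410.5, 343.5, 250.7]
ee_rot: [-3.14, -0.001, -3.071]
wrist_force: [0.2, -0.3, -0.6]
finger_gap: 0.2
```

```bash
python3 -c "
from st import *
snap('top','p4',(230,120,340,205),7);snap('scene','p5',(250,215,405,335),5)"
```

```text
12.75 [410.45514188 343.4501492  250.66117371] [-3.14043459e+00 -5.66609903e-04 -3.07074341e+00] [ 0.20935703 -0.34699352 -0.5738345 ] tool in jig [-190.018767    315.20147445]
```

View pics/p4.png

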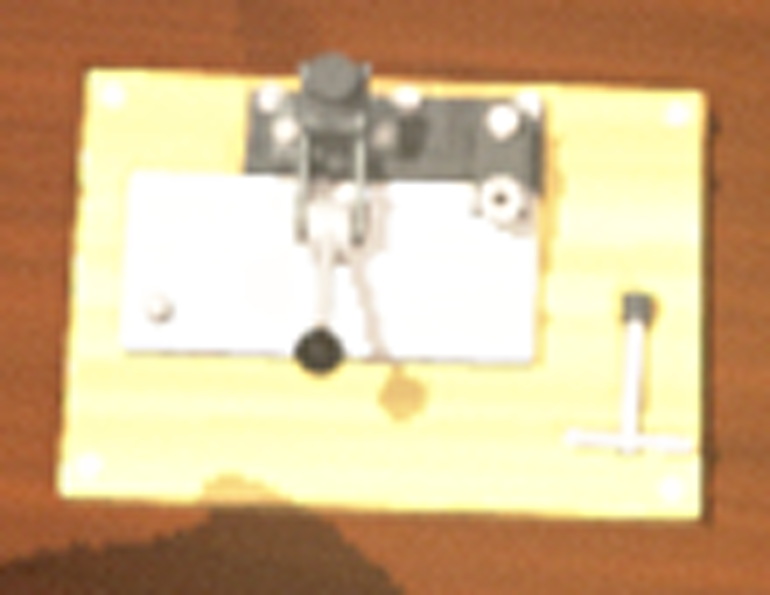

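View pics/p5.png

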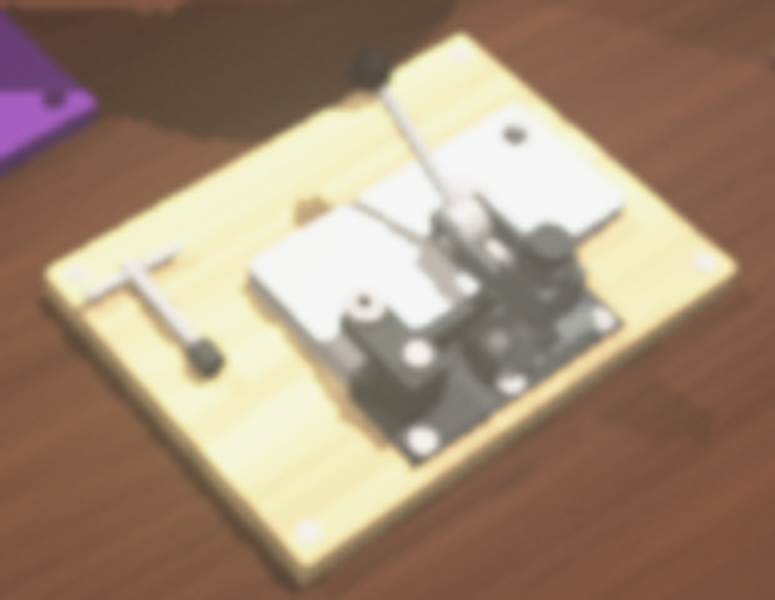

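Plate's long edge runs (122,348)–(530,362), slope 0.034, against the base edge's 0.036, so it is flush. The pin is in its hole at (160,308), the ball is down at (320,350), and the key hasn't moved. Last check: the lever angle, then hand in.

```bash
python3 -c "
from st import *
B={'top':(320,350),'scene':(371,70)}
q=least_squares(lambda P:np.concatenate([proj(n,P)-px(n,B[n]) for n in B]),[560,60,90]).x
d=R(-j[2])@(q[:2]-j[:2]);print(d,q[2],'cam',1.31-np.arctan2(q[2]-51.3,22-d[0]))
print(ctrl.close_job())"
```

```text
12.85 [410.81754657 342.82617232 250.94916826] [-3.14080830e+00 -8.97970587e-05 -3.07228960e+00] [ 0.11820945 -0.13190205 -0.01412255] tool in jig [-189.70126316  314.55349635]
[-56.41412376  25.85170766] 96.43411610701986 cam 0.7877250131214286
the job is handed in; nothing more can be done
None
```

The plate is flush on the fence and the cam lever is clamped down on it. The job was handed in at about 12.9 s of the 64 s allowed; no verdict is reported.

- **Plate:** I swung it round on its pin with shut fingers near the free corner, using about 3 N to slide it and just under 8 N to seat it. In the last pictures its long edge is parallel to the base edge within about 0.002 rad, and the pin is in its hole.
- **Clamp:** The cam began to bite at an angle of about 0.7. I stopped with about 11 N felt square to the lever while moving, then lifted off. That reading carries about 0.6 N of sensor noise and some sideways friction at the fingertip.
- **Lever angle:** The pictures taken after letting go put it at about 0.79, while the tool position while pressing gave 0.82 to 0.83. That is about picture accuracy, but the lever may have sprung back slightly. I could not measure the clamp's contact force directly.
- **Everything else:** The chuck key is where it was, and the robot touches nothing. I did not re-measure the other items on the counter; the arm stayed clear of them on its way.

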